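# Probe the stepped seam of a bath cover and hang the probe up

### The job

Check that the seam of the bath cover is clear: take the steel probe from its wooden stand, put its tip into the seam's square entry pocket and guide it slowly along the whole seam, round both corners, to the blind end, without pressing hard. Then hang the probe by its eye on the empty peg and leave the glassware and the slide tray where they are.

Things in the scene. Friction and masses are not known exactly. Their poses are not given: they have to be found in the camera images.
- probe: Steel probe, 181 mm long, upright in its stand at the start. Origin at its tip, z up along it. 0 to 80 mm: round rod, 5 mm thick (8 at its top). 80 to 181 mm: flat handle, 32 mm wide (own y), 12 mm thick (own x), with a 20 mm eye through it along own x. Grip the handle's narrow edges (fingers closing along own y) about 138 mm above the tip, so that the eye stays open between the fingers.
- eye (a point): Centre of the probe's 20 mm round eye, 165 mm above the tip; the eye's axis is the probe's own x.
- stand: Wooden stand of the probe, fixed: block 44 (own x) by 64 (own y) mm, 105 mm high, with a 14 by 34 mm slot from above; foot 60 by 90 by 8 mm; origin at the centre of its underside. The probe stands on the slot's floor, 8 mm above the table; lift it 100 mm straight up to clear the block.
- cover: Aluminium cover lying fixed on the table, 130 (own x) by 210 (own y) mm, top 22 mm above the table; origin at the centre of its underside. Open stepped seam 10 mm wide, 10 deep (dark floor at height 12). Centre line in own x, y (mm): square entry pocket 22 wide at (-20,-85), straight to (-20,0), corner, across to (20,0), corner, on to the blind end wall at (20,90).
- seam0 (a point): Point on the seam's floor: entry pocket (22 mm square), at own x, y = (-20, -85) mm of the cover.
- seam1 (a point): Point on the seam's floor: point 30 mm into the first leg, at own x, y = (-20, -55) mm of the cover.
- seam2 (a point): Point on the seam's floor: point 57 mm into the first leg, at own x, y = (-20, -28) mm of the cover.
- seam3 (a point): Point on the seam's floor: first corner, at own x, y = (-20, 0) mm of the cover.
- seam4 (a point): Point on the seam's floor: middle of the cross leg, at own x, y = (0, 0) mm of the cover.
- seam5 (a point): Point on the seam's floor: second corner, at own x, y = (20, 0) mm of the cover.
- seam6 (a point): Point on the seam's floor: point 28 mm into the last leg, at own x, y = (20, 28) mm of the cover.
- seam7 (a point): Point on the seam's floor: point 55 mm into the last leg, at own x, y = (20, 55) mm of the cover.
- seam8 (a point): Point on the seam's floor: blind end of the seam (8 mm short of its end wall), at own x, y = (20, 82) mm of the cover.
- peg_free: Peg stand with the empty peg, fixed; grey foot 90 by 80 by 8 mm, origin at the centre of its underside. A 16 mm square post stands at own x = +30 mm, 210 mm high. A 7 mm round steel peg leaves it towards own -x, with its axis rising from 200 mm height at x = 25 mm to 212 mm at x = -42 mm.
- peg_tip (a point): Free end of the empty peg's axis (own x = -42 mm, height 212 mm).
- peg_used: Identical peg stand whose peg already carries a spatula (fixed to it): not the one to use. Origin as for the empty one.
- amber_a: Amber bottle, 60 mm diameter, 140 mm high, beyond the probe stand. Origin at its underside.
- amber_b: Amber bottle, 52 mm diameter, 120 mm high, on the robot's side of the probe stand. Origin at its underside.
- beaker: Glass beaker, 72 mm diameter, 90 mm high, on the robot's side of the pegs. Origin at its underside.
- jar: Glass jar, 70 mm diameter, 85 mm high, beyond the cover. Origin at its underside.
- slide_tray: Wooden slide tray, 90 by 140 by 35 mm, beyond the cover. Origin at its underside.

How it is judged (in metres and radians):
On the way, in this order (a step that is already met when the one before it is completed fails the run):
1. the probe's tip is at the entry pocket (22 mm square) (within 7 mm in plan, at least 5 mm below the top of the cover, moving slower than 80 mm/s) (horizontal distance between probe and seam0 below 0.007 m and z of probe in the frame of cover below 0.017 m and linear speed of probe below 0.08 m/s), for 0.05 s.
2. the probe's tip is at the point 30 mm into the first leg (within 7 mm in plan, at least 5 mm below the top of the cover, moving slower than 80 mm/s) (horizontal distance between probe and seam1 below 0.007 m and z of probe in the frame of cover below 0.017 m and linear speed of probe below 0.08 m/s), for 0.05 s.
3. the probe's tip is at the point 57 mm into the first leg (within 7 mm in plan, at least 5 mm below the top of the cover, moving slower than 80 mm/s) (horizontal distance between probe and seam2 below 0.007 m and z of probe in the frame of cover below 0.017 m and linear speed of probe below 0.08 m/s), for 0.05 s.
4. the probe's tip is at the first corner (within 7 mm in plan, at least 5 mm below the top of the cover, moving slower than 80 mm/s) (horizontal distance between probe and seam3 below 0.007 m and z of probe in the frame of cover below 0.017 m and linear speed of probe below 0.08 m/s), for 0.05 s.
5. the probe's tip is at the middle of the cross leg (within 7 mm in plan, at least 5 mm below the top of the cover, moving slower than 80 mm/s) (horizontal distance between probe and seam4 below 0.007 m and z of probe in the frame of cover below 0.017 m and linear speed of probe below 0.08 m/s), for 0.05 s.
6. the probe's tip is at the second corner (within 7 mm in plan, at least 5 mm below the top of the cover, moving slower than 80 mm/s) (horizontal distance between probe and seam5 below 0.007 m and z of probe in the frame of cover below 0.017 m and linear speed of probe below 0.08 m/s), for 0.05 s.
7. the probe's tip is at the point 28 mm into the last leg (within 7 mm in plan, at least 5 mm below the top of the cover, moving slower than 80 mm/s) (horizontal distance between probe and seam6 below 0.007 m and z of probe in the frame of cover below 0.017 m and linear speed of probe below 0.08 m/s), for 0.05 s.
8. the probe's tip is at the point 55 mm into the last leg (within 7 mm in plan, at least 5 mm below the top of the cover, moving slower than 80 mm/s) (horizontal distance between probe and seam7 below 0.007 m and z of probe in the frame of cover below 0.017 m and linear speed of probe below 0.08 m/s), for 0.05 s.
9. the probe's tip is at the blind end of the seam (8 mm short of its end wall) (within 7 mm in plan, at least 5 mm below the top of the cover, moving slower than 80 mm/s) (horizontal distance between probe and seam8 below 0.007 m and z of probe in the frame of cover below 0.017 m and linear speed of probe below 0.08 m/s), for 0.05 s.
At the end, for the whole second after the job is handed in: The probe hangs at rest (slower than 30 mm/s), by its eye on the empty peg and supported by it: the eye's centre is on the peg's length (own x from -40 to +20 mm of the peg stand), within 10 mm sideways of the peg and 185 to 212 mm above the table, the probe within 20 degrees of upright (x of eye in the frame of peg_free between -0.04 and 0.02 m and y of eye in the frame of peg_free between -0.01 and 0.01 m and z of eye in the frame of peg_free between 0.185 and 0.212 m and angle between probe's own z axis and vertical below 0.35 rad and contact force between probe and peg_free above 0.3 N and linear speed of probe below 0.03 m/s); the robot touches nothing.
It fails at once if the probe moves faster than 80 mm/s while its tip is in the seam (linear speed of probe above 0.08 m/s and z of probe in the frame of cover between 0 and 0.02 m and x of probe in the frame of cover between -0.065 and 0.065 m and y of probe in the frame of cover between -0.105 and 0.105 m).
It fails at once if the probe presses on the cover with more than 20 N (contact force between probe and cover above 20 N).
It fails at once if a bottle, the beaker, the jar or the slide tray is shifted by more than 30 mm (distance of any of amber_a, amber_b, beaker, jar, slide_tray from where it was at the start of the episode above 0.03 m).
It also fails if it takes over 67 s, if anything falls off the work surface, if the arm or the gripper's body presses on something with over 40 N, if the wrist force passes 120 N, or if a joint passes its speed limit or range.

### The arm

A 6-joint arm with a two-finger parallel gripper is mounted at the origin on the work surface. World frame = base frame: x ahead of the robot, y to its left, z up, the work surface at z = 0. Lengths are in m, angles in degrees, forces in N, time in s.
With the tool pointing down it reaches from about 0.325 to 1 m from the base axis. Payload 5.1 kg.
Tool frame: the origin (TCP) lies midway between the tips of the shut fingers; the grasp point (between the pads) lies 19 mm behind it; z points along the fingers, y is the line along which they close (so a half turn about z gives the same grasp; the last joint's range is limited). The gripper opens to 85 mm and grips with 20 to 120 N. Pads are 22 mm wide; open, the fingers measure 114 mm over their backs; the gripper's body (76 mm by 85 mm) begins 54 mm behind the grasp point. The pads swing forward as they close: fully open they stand 13 mm farther back than shut.
Start: joints at [-71.482, 7.093, 94.555, -0, 78.352, -4.733], TCP at [0.257, -0.597, 0.204] pointing down, gripper open.
Joint ranges: [-149.61, 149.61], [-58.7, 133.49], [1.44, 155.28], [-77.14, 257.14], [18.33, 153.61], [-166.67, 166.67]. Speed limits (degrees/s): [147.25, 147.25, 180, 180, 180, 180].

### API

Orientations are given as [roll, pitch, yaw] about the fixed x, y, z axes, in that order (R = Rz(yaw) Ry(pitch) Rx(roll)).
In Python, from station import state, grab_frame, finish_job, spot_in gives the robot as it stands.
- The arm moves only by the tool carry_out, never from a script. Its arguments are lists of equal length, an entry for each row: "claw": the opening, from 0 (shut) to 1 (fully open); "translation": the shift along the tool's x, y, z as a fraction of full scale, a list of three; "yaw": the turn about the tool's z as a fraction of full scale. In form: {"claw": [claw, ...], "translation": [[tx, ty, tz], ...], "yaw": [yaw, ...]}. A call has 1 to 8 rows; each row shifts and turns the commanded pose from where the row before left it, along the tool's axes as they then stand; what a row does not reach is not made up. Full scale, the value 1, is 200 mm for a shift and 0.1 rad for a turn. A row lasts 1/8 s, in which the tool goes at most 62.5 mm and 10.7 degrees, less where a joint would pass 70% of its speed; a pose out of reach is approached as far as the arm can. A call with a number of a shift or a turn outside -1 to 1 is refused whole. A call with a gripper value outside its range is refused whole. The fingers move at their own pace and stop on an object; "grip_force" is the grip in N (left out, the last holds). Time passes only in rows, so rows that do not move let the fingers close. It gives the time, the measured TCP pose, the force, the opening and the grip force at its end, in the units of the state.
- state(): the state, without advancing time (a new reading comes with each control period).
- grab_frame(name): name is "scene" or "top"; returns a dict with "frame" (480x640x3 uint8, blue, green, red), "vertical_fov" (degrees; the focal length in pixels is half the picture's height over the tangent of half this angle, whatever the lens; pixels are square), "cx", "cy" (the principal point, pixels), "distortion" ([k1, k2, p1, p2, k3] as OpenCV has them; the pictures are not rectified), "extrinsics" (4x4, takes a point from camera to world coordinates). Camera axes: x right, y down, z forward; pixel columns grow to the right and rows downward; lengths in m; the calibration is good to about 2 mm. A picture is of the moment at which its call begins. There is no depth.
- finish_job(): hands the job in; it is judged then, once.
Trained networks look in the newest picture that a camera, given by its name, has taken for a name from the list of things; names that differ only in an ending like _2 or _b are one class to them, and where a whole thing is asked for, a point or a joint stands for the part that bears it (a point fixed in the world has none). Each returns a list of dicts, best first, with "conf" (0 to 1); they miss things now and then, are a little off and sometimes report something else, mostly with a low value. They report only what shows in the picture. A call takes as long as a camera call.
- spot_in(query, camera): "pixel" ([column, row] in pixels, amid what is visible of it).
The state is a dict: "clock": time; "q": joint angles; "joint_velocities": joint speeds; "joint_torque": joint torques, N m; "eef_pos": TCP position; "orientation": TCP orientation; "force": force on the tool from outside, world axes, zero at the start; "moment": the same for the moment, N m; "gripper_width": opening from 0.0 (shut) to 1.0 (fully open); "gripper_force": force on a finger pad.
Only numpy, scipy, OpenCV 4.12 (cv2) and the standard library are available. Lean on these libraries where they do the work, as an engineer would, in place of code of your own. Each camera call takes 0.05 s, during which the arm holds its last target. There are 200 camera calls.

## Working session

There is one attempt and no reset: what is moved stays moved. The work goes in short steps, Python scripts to look and compute and a tool call to move; the robot and the scene stay as the last step left them, time stands still between calls to the robot, and variables do not carry over. Pictures are saved under pics/ and viewed, at most 10 in all, crops included, and the job is handed in when it is done.

Besides the shell and the picture viewer there is one more tool, called by a JSON object that holds its "api" and its "payload", one argument or row to a line. carry_out: Moves the arm, as the interface text tells. Shift numbers are shares of 200 mm and turn numbers shares of 0.1 rad, none past 1 either way. Its arguments: {"type":"object","properties":{"claw":{"type":"array"},"translation":{"type":"array"},"yaw":{"type":"array"},"grip_force":{"type":"number"}},"required":["claw","translation","yaw"]}

```bash
mkdir -p pics; ls; cat > h.py <<'E'
import numpy as np, cv2, json
from station import state, grab_frame, finish_job, spot_in
def cam(n):
    f=grab_frame(n); im=f["frame"]; fy=im.shape[0]/2/np.tan(np.radians(f["vertical_fov"])/2)
    K=np.array([[fy,0,f["cx"]],[0,fy,f["cy"]],[0,0,1.]]); return im,K,np.array(f["distortion"],float),np.array(f["extrinsics"],float)
def ray(c,px):
    u=cv2.undistortPoints(np.array([[px]],float),c[1],c[2])[0,0]; return c[3][:3,3],c[3][:3,:3]@np.array([u[0],u[1],1])
def atz(c,px,z):
    o,d=ray(c,px); return o+d*(z-o[2])/d[2]
def proj(c,P):
    T=np.linalg.inv(c[3]); return cv2.projectPoints(np.array(P,float).reshape(-1,3),cv2.Rodrigues(T[:3,:3])[0],T[:3,3],c[1],c[2])[0].reshape(-1,2)
E
python3 - <<'E'
from h import *
for n in("scene","top"):
    c=cam(n); cv2.imwrite(f"pics/{n}0.png",c[0]); print(n,c[1][0,0],c[2],c[3].round(3).tolist())
    for q in("probe","eye","stand","cover","seam0","seam3","seam5","seam8","peg_free","peg_tip","peg_used"):
        print(q,[(np.round(d["pixel"],1).tolist(),round(d["conf"],2)) for d in spot_in(q,n)[:3]])
print(state())
E
```

```text
pics
scene 436.26355606870436 [-0.05995358  0.          0.          0.          0.        ] [[0.115, 0.584, -0.804, 1.304], [0.993, -0.069, 0.092, -0.079], [-0.001, -0.809, -0.588, 0.669], [0.0, 0.0, 0.0, 1.0]]
probe [([167.4, 220.5], 0.65)]
eye [([166.0, 220.5], 0.63), ([184.0, 316.3], 0.43)]
stand [([175.1, 258.6], 0.78)]
cover [([310.5, 259.8], 0.88)]
seam0 [([311.7, 260.8], 0.9), ([491.8, 264.4], 0.65)]
seam3 [([311.7, 260.8], 0.9), ([491.8, 264.4], 0.65)]
seam5 [([311.7, 260.8], 0.9), ([491.8, 264.4], 0.65)]
seam8 [([311.7, 260.8], 0.9), ([491.8, 264.4], 0.65)]
peg_free [([493.6, 265.7], 0.83), ([313.8, 260.3], 0.52)]
peg_tip [([492.2, 267.3], 0.82)]
peg_used [([424.4, 260.8], 0.8)]
top 472.39216481778163 [-0.0568206  0.         0.         0.         0.       ] [[0.016, -0.995, 0.101, 0.441], [-1.0, -0.013, 0.025, -0.002], [-0.023, -0.101, -0.995, 1.239], [0.0, 0.0, 0.0, 1.0]]
probe [([474.8, 260.3], 0.56), ([188.1, 220.7], 0.31)]
eye [([473.7, 261.9], 0.55)]
stand [([458.3, 261.3], 0.78), ([441.7, 181.9], 0.48)]
cover [([338.5, 264.1], 0.69)]
seam0 [([331.9, 265.6], 0.55), ([47
[... 278 characters left out ...]
 0.7)]
{'clock': 1.2, 'q': array([-7.14809355e+01,  7.09533715e+00,  9.45559899e+01, -8.85267873e-04,
        7.83513957e+01, -4.73198196e+00]), 'joint_velocities': array([-0.05966113,  0.03148975,  0.01893326, -0.00507713,  0.15469447,
       -0.09707054]), 'joint_torque': array([-1.66941547e-03, -4.23604453e+01, -3.65753031e+01, -1.20304117e-04,
        5.92370870e-04, -2.10140462e-05]), 'eef_pos': array([ 0.25656509, -0.59720457,  0.20399035]), 'orientation': array([-1.79997215e+02,  6.39464658e-04,  2.32512252e+01]), 'force': array([-0.02169222, -0.1579598 , -0.25044375]), 'moment': array([-0.03574655,  0.03261488,  0.04657184]), 'gripper_force': 0.0, 'gripper_width': 1.0028020048273913}
```

View pics/scene0.png

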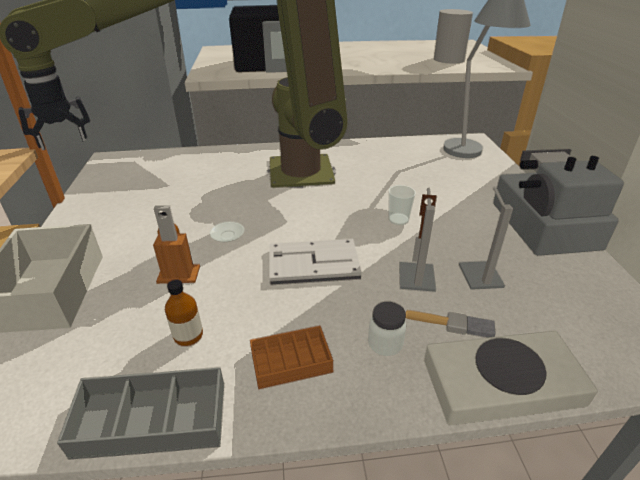

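View pics/top0.png

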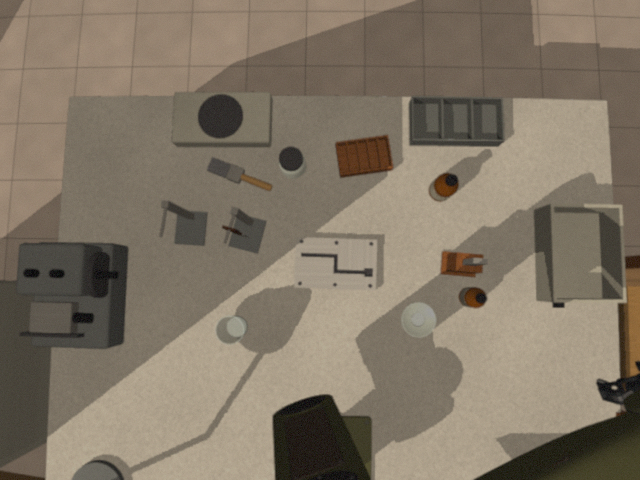

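The scene view shows the probe in its stand at about (167,240), the cover at (312,260) with the seam visible, the used peg at (424,260) with a brown spatula, and the empty peg at (494,265). In the top view the cover is at (336,263) with its pocket at (368,272), the stand is at (458,263) and the free peg stand is at (188,222). Next I take enlarged crops.

```bash
python3 - <<'E'
from h import *
s=cv2.imread("pics/scene0.png"); t=cv2.imread("pics/top0.png")
def cr(im,x,y,w,h):
    return cv2.resize(im[y:y+h,x:x+w],(w*4,h*4),interpolation=cv2.INTER_CUBIC)
a=np.zeros((600,800,3),np.uint8)
def put(c,x,y): a[y:y+c.shape[0],x:x+c.shape[1]]=c
put(cr(t,290,230,100,70),0,0)       # cover top
put(cr(s,262,230,100,60),400,0)     # cover scene
put(cr(t,430,240,70,70),0,290)      # stand top
put(cr(t,155,190,60,70),285,290)    # peg top
put(cr(s,145,200,65,85),530,250)    # stand scene
cv2.imwrite("pics/m1.png",a)
E
```

```text
(no output)
```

View pics/m1.png

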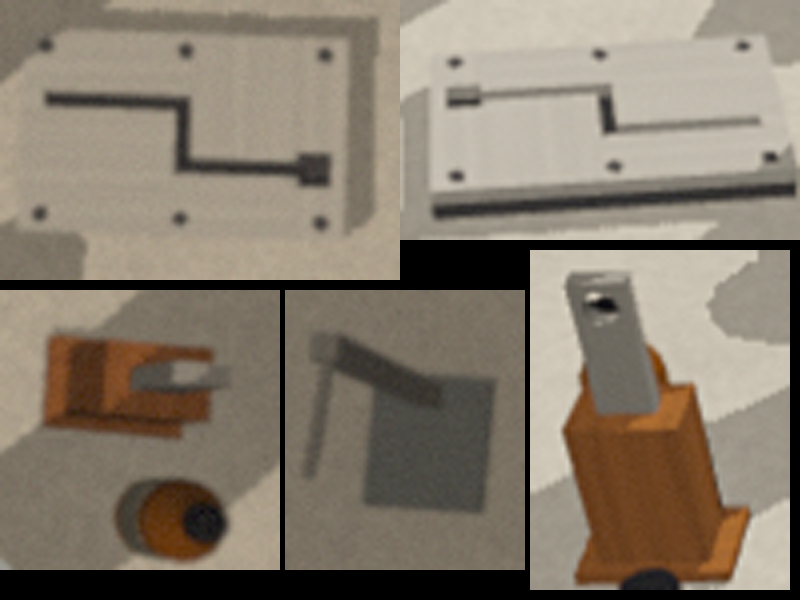

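The crops show the seam clearly. The pocket is on the -y side and own x is roughly world x. The free peg points towards the robot, and the probe's eye axis is roughly along world x. Next I fit poses from these points.

```bash
cat > fit.py <<'E'
from h import *
from scipy.optimize import least_squares
S=cam("scene"); T=cam("top")
def w(p,P):
    P=np.atleast_2d(np.array(P,float))/1000; c,s=np.cos(p[2]),np.sin(p[2])
    return np.c_[p[0]+c*P[:,0]-s*P[:,1],p[1]+s*P[:,0]+c*P[:,1],P[:,2]]
def px(pts,ox,oy,mx,my): return [((x-mx+.5)/4-.5+ox,(y-my+.5)/4-.5+oy) for x,y in pts]
def fit(obs,p0,loss="soft_l1"):
    def r(p): return np.concatenate([(proj(c,w(p,[f(p) if callable(f) else f for f in P]))-np.array(q)).ravel() for c,P,q in obs])
    o=least_squares(r,p0,loss=loss); return o.x,r(o.x).reshape(-1,2)
E
cat > f1.py <<'E'
from fit import *
tb=px([(325,55),(186,51),(45,45),(321,223),(180,218),(40,214)],290,230,0,0)
sb=px([(456,176),(614,166),(770,157),(455,62),(600,54),(743,46)],262,230,400,0)
B=[(lambda p,i=i,j=j:(i*p[3],j*p[4],22)) for i in(1,-1) for j in(-1,0,1)]
# seam centre line (floor-ish in top): corner1, corner2, pocket
tz=px([(182,163),(183,101),(314,170)],290,230,0,0); Z=[(-20,0,17),(20,0,17),(-20,-85,17)]
cov,r=fit([(T,B,tb),(S,B,sb),(T,Z,tz)],[.44,0,0,55,90]); print("cover",cov,np.abs(r).max(0)); print(r.round(1).tolist())
for nm,o in(("T",[(T,B,tb),(T,Z,tz)]),("S",[(S,B,sb)])): print(nm,fit(o,cov)[0])
# stand
ss=px([(566,430),(668,430),(693,384),(577,581),(728,578),(748,510)],145,200,530,250)
SP=[(22,-32,105),(22,32,105),(-22,32,105),(30,-45,8),(30,45,8),(-30,45,8)]
st=px([(50,332),(45,424),(181,437),(215,347)],430,240,0,290)
TP=[(30,45,8),(-30,45,8),(-30,-45,8),(22,-32,105)]
sta,r=fit([(S,SP,ss),(T,TP[:3],st[:3])],[.44,-.3,0]); print("stand",sta); print(r.round(1).tolist())
e=px([(601,304)],145,200,530,250); print("eye front proj",proj(S,w(sta,[(6,0,173)])),e, "eye at plane x", )
pt=px([(495,378),(372,375),(364,503),(483,513),(308,477)],155,190,285,290)
PP=[(45,-40,8),(45,40,8),(-45,40,8),(-45,-40,8),(-42,0,212)]
peg,r=fit([(T,PP,pt)],[.5,.3,0]); print("peg",peg); print(r.round(1).tolist())
np.save("poses.npy",np.array([cov[:3],sta,peg]))
def box(p,c,x0,x1,y0,y1,z0,z1,im,k,ox,oy):
    P=proj(c,w(p,[(x,y,z) for x in(x0,x1) for y in(y0,y1) for z in(z0,z1)]))
    for i in range(8):
        for b in(1,2,4):
            if not i&b: line(im,P[i],P[i|b],k,ox,oy)
def line(im,a,b,k,ox,oy):
    f=lambda q:tuple(int(round((q[i]+.5-(ox,oy)[i])*k)) for i in(0,1)); cv2.line(im,f(a),f(b),(0,255,0),1)
out=[]
for c,rects in((T,[(290,230,100,70),(430,230,100,70),(150,180,100,70)]),(S,[(260,220,100,85),(140,200,100,85),(450,190,100,110)])):
    row=[]
    for ox,oy,ww,hh in rects:
        k=2.66; im=cv2.resize(c[0][oy:oy+hh,ox:ox+ww],None,fx=k,fy=k,interpolation=cv2.INTER_CUBIC)
        box(cov,c,-65,65,-105,105,0,22,im,k,ox,oy)
        sp=proj(c,w(cov,[(-20,-85,12),(-20,0,12),(20,0,12),(20,90,12)]))
        for i in range(3): line(im,sp[i],sp[i+1],k,ox,oy)
        box(sta,c,-22,22,-32,32,8,105,im,k,ox,oy); box(sta,c,-30,30,-45,45,0,8,im,k,ox,oy); box(sta,c,-6,6,-16,16,88,189,im,k,ox,oy)
        box(peg,c,-45,45,-40,40,0,8,im,k,ox,oy); box(peg,c,22,38,-8,8,8,210,im,k,ox,oy)
        q=proj(c,w(peg,[(25,0,200),(-42,0,212)])); line(im,q[0],q[1],k,ox,oy)
        row.append(cv2.copyMakeBorder(im,0,300-im.shape[0],0,266-im.shape[1],cv2.BORDER_CONSTANT))
    out.append(np.hstack(row))
cv2.imwrite("pics/ov1.png",np.vstack(out))
E
python3 f1.py
```

```text
cover [ 4.90714164e-01 -6.15162900e-03 -2.03007878e-02  5.40471728e+01
  9.00940301e+01] [0.54084662 0.51662794]
[[0.2, -0.1], [0.1, -0.3], [0.5, 0.1], [0.1, 0.0], [0.2, 0.0], [0.1, -0.3], [0.3, 0.0], [0.3, 0.1], [0.3, -0.1], [0.2, 0.1], [0.2, 0.0], [0.4, -0.0], [0.1, 0.5], [0.4, 0.5], [0.1, -0.1]]
T [ 4.90786324e-01 -5.59644298e-03 -1.88260738e-02  5.40418287e+01
  9.02571883e+01]
S [ 4.90541917e-01 -6.85256653e-03 -2.23619328e-02  5.41116432e+01
  8.99606426e+01]
stand [ 0.49602916 -0.32671904 -0.08557262]
[[-1.4, 0.6], [2.3, 0.1], [0.5, -0.1], [-1.1, -1.1], [0.2, -1.0], [0.3, -0.6], [0.4, -0.4], [-0.1, -0.4], [0.4, -0.3]]
eye front proj [[162.02096786 214.69402037]] [(162.375, 213.125)] eye at plane x
peg [ 0.57872288  0.37993885 -0.03914074]
[[-0.7, 0.1], [0.6, -0.6], [-0.3, 1.0], [-0.4, 0.1], [0.7, -0.4]]
```

View pics/ov1.png

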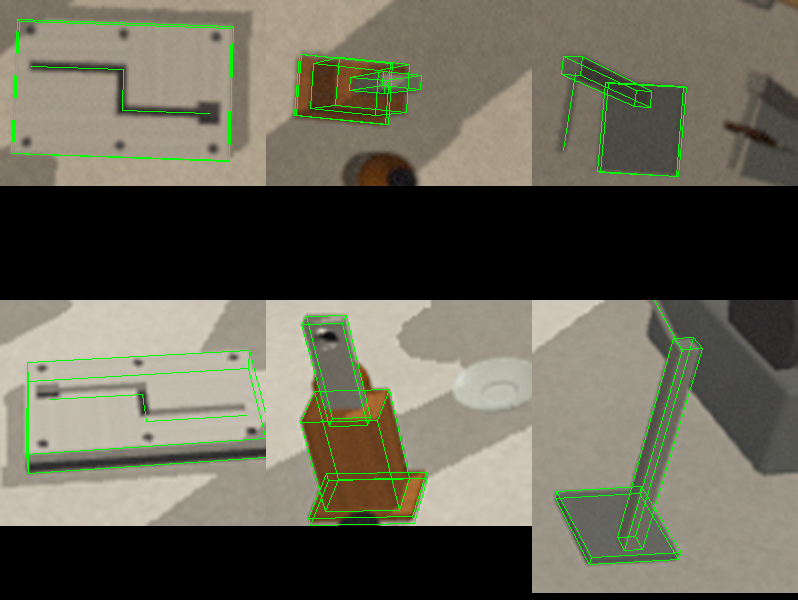

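{"api": "carry_out", "payload": {
  "claw": [1,1,1,1,1,1],
  "translation": [
    [0,0,-0.14],
    [0,0,-0.14],
    [0,0,-0.14],
    [0,0,-0.14],
    [0,0,-0.14],
    [0,0,0]
  ],
  "yaw": [0.98,0.98,0.98,0.98,0.98,0]
}}

```text
clock: 2.05
eef_pos: [0.2569, -0.5982, 0.3474]
orientation: [179.7, -0.1, -4.8]
force: [-0.4, 0.0, -1.0]
gripper_width: 1.002
gripper_force: 0.0
```

{"api": "carry_out", "payload": {
  "claw": [1,1,1,1,1,1,1,1],
  "translation": [
    [0.135,-0.18,0],
    [0.135,-0.18,0],
    [0.135,-0.18,0],
    [0.135,-0.18,0],
    [0.135,-0.18,0],
    [0.135,-0.18,0],
    [0.135,-0.18,0],
    [0.135,-0.18,0]
  ],
  "yaw": [0,0,0,0,0,0,0,0]
}}

```text
clock: 3.05
eef_pos: [0.4964, -0.3268, 0.3418]
orientation: [-179.9, 0.1, -4.7]
force: [0.5, -1.2, -0.2]
gripper_width: 0.997
gripper_force: 0.0
```

```bash
cat >> h.py <<'E'
def go(x,y,z,yaw=None):
    s=state(); p=s["eef_pos"]; a=s["orientation"]; t=np.radians(a[2] if yaw is None else yaw)
    d=np.array([x,y,z])-p; c,n=np.cos(t),np.sin(t)
    print("clk",round(s["clock"],2),"pos",p.round(4),"rpy",a.round(2),"F",s["force"].round(1),"w",round(s["gripper_width"],3))
    print("units",(np.array([c*d[0]+n*d[1],n*d[0]-c*d[1],-d[2]])/.2).round(4),"turn", None if yaw is None else round(np.radians(a[2]-yaw)/.1,3))
E
python3 -c "
from h import *
go(.496,-.3267,.127,-4.9)
print(spot_in('eye','scene')[:1])"
```

```text
clk 3.05 pos [ 0.4964 -0.3268  0.3418] rpy [-1.7992e+02  1.2000e-01 -4.7200e+00] F [ 0.5 -1.2 -0.2] w 0.997
units [-2.2000e-03 -5.0000e-04  1.0742e+00] turn 0.031
[{'pixel': [165.3, 223.2], 'conf': 0.83}]
```

{"api": "carry_out", "payload": {
  "claw": [1,1,1,1,1,1,1,1],
  "translation": [
    [-0.002,0,0.16],
    [0,0,0.16],
    [0,0,0.16],
    [0,0,0.16],
    [0,0,0.16],
    [0,0,0.16],
    [0,0,0.12],
    [0,0,0]
  ],
  "yaw": [0.02,0,0,0,0,0,0,0]
}}

```text
clock: 4.1
eef_pos: [0.4932, -0.3267, 0.1237]
orientation: [-179.8, 0.4, -4.9]
force: [-0.5, 0.1, -0.3]
gripper_width: 0.999
gripper_force: 0.0
```

```bash
python3 -c "
from h import *
go(.496,-.3267,.126,-4.9)
c=cam('scene'); t=cam('top')
a=cv2.resize(c[0][180:290,120:220],(500,550),interpolation=cv2.INTER_CUBIC)
b=cv2.resize(t[0][225:300,430:490],(300,375),interpolation=cv2.INTER_CUBIC)
a=np.hstack([a,cv2.copyMakeBorder(b,0,175,0,0,0)]); cv2.imwrite('pics/g1.png',a)"
```

```text
clk 4.1 pos [ 0.4932 -0.3267  0.1237] rpy [-179.76    0.36   -4.87] F [-0.5  0.1 -0.3] w 0.999
units [ 0.014  -0.0009 -0.0115] turn 0.005
```

View pics/g1.png

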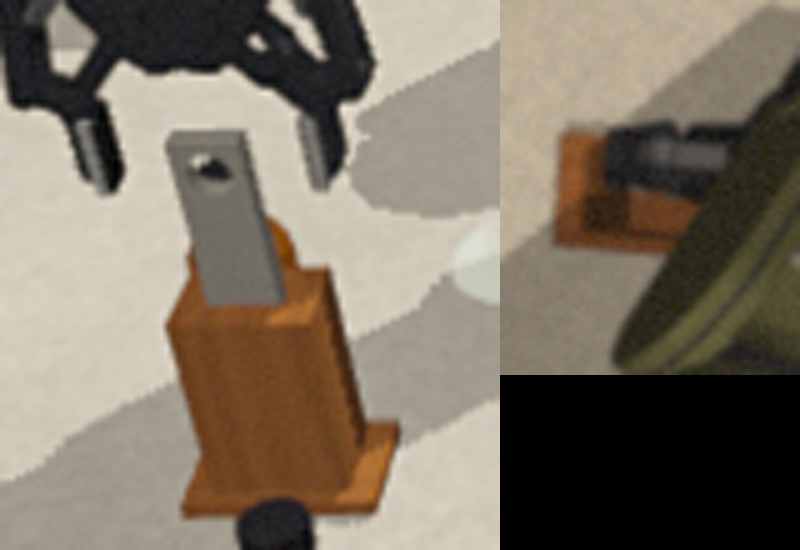

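```bash
python3 -c "
from h import *
c=cam('scene')
for x in (.4932,):
  for dy in (-.05,0,.05):
    for z in (.12,.137,.15,.165): print(dy,z,((proj(c,[x,-.3267+dy,z])[0]-[120,180])*5).round())
print('eye',((proj(c,[.502,-.3272,.173])[0]-[120,180])*5).round())
"
```

```text
-0.05 0.12 [126. 272.]
-0.05 0.137 [116. 240.]
-0.05 0.15 [109. 215.]
-0.05 0.165 [101. 186.]
0 0.12 [241. 264.]
0 0.137 [233. 232.]
0 0.15 [226. 207.]
0 0.165 [219. 178.]
0.05 0.12 [355. 256.]
0.05 0.137 [349. 224.]
0.05 0.15 [343. 199.]
0.05 0.165 [337. 170.]
eye [210. 173.]
```

```bash
python3 -c "
from h import *
c=cam('scene'); t=cam('top')
y=np.radians(23.25); d=np.array([np.sin(y),-np.cos(y),0])*.0425
for z in (.204,.217,.23,.244):
  P=np.array([.2566,-.5972,z]); print(z,proj(c,[P-d,P+d]).round().tolist())
for z in (.12,.137,.165): print(z,proj(t,[[.4932,-.3267-.05,z],[.4932,-.3267+.05,z]]).round(1).tolist())
cv2.imwrite('pics/z.png',np.hstack([cv2.resize(cv2.imread('pics/scene0.png')[60:160,0:120],(480,400),interpolation=2),cv2.resize(t[0][240:275,440:490],(320,224),interpolation=2)[:,:].repeat(1,0) if 0 else cv2.copyMakeBorder(cv2.resize(t[0][235:285,440:480],(320,400),interpolation=2),0,0,0,0,0)]))
"
```

```text
0.204 [[87.0, 155.0], [51.0, 163.0]]
0.217 [[85.0, 150.0], [49.0, 158.0]]
0.23 [[84.0, 145.0], [47.0, 153.0]]
0.244 [[82.0, 140.0], [45.0, 148.0]]
0.12 [[492.4, 262.4], [450.2, 261.9]]
0.137 [[494.8, 262.1], [452.0, 261.5]]
0.165 [[498.9, 261.5], [455.1, 261.0]]
```

View pics/z.png

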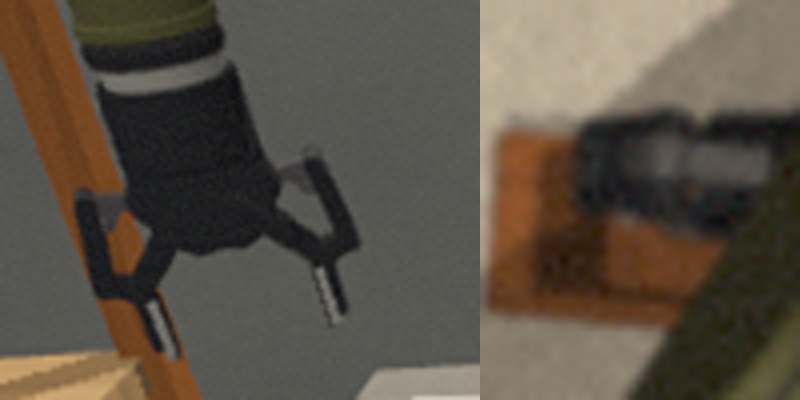

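```bash
python3 -c "
from h import *
c=cam('scene'); t=cam('top')
for p in ((268,183),(334,182),(272,157),(331,155)): print(p,atz(c,p,.02).round(3))
for z in (0.204,.217,.244): print(z,proj(t,[[.2566,-.5972,z]]).round())
im=cv2.imread('pics/top0.png')[350:430,560:640]
print(proj(c,[[0,0,.0],[0,0,.1]]))
cv2.imwrite('pics/y.png',np.hstack([cv2.resize(im,(400,400),interpolation=2),cv2.resize(cv2.imread('pics/scene0.png')[140:200,250:350],(400,240),interpolation=2).copy() if 0 else cv2.resize(cv2.imread('pics/scene0.png')[110:200,255:345],(400,400),interpolation=2)]))
"
```

```text
(268, 183) [ 0.11  -0.109  0.02 ]
(334, 182) [0.128 0.093 0.02 ]
(272, 157) [-0.073 -0.093  0.02 ]
(331, 155) [-0.065  0.11   0.02 ]
0.204 [[607. 371.]]
0.217 [[611. 372.]]
0.244 [[618. 374.]]
[[300.83156567 170.54032221]
 [299.93284837 142.47389538]]
```

View pics/y.png

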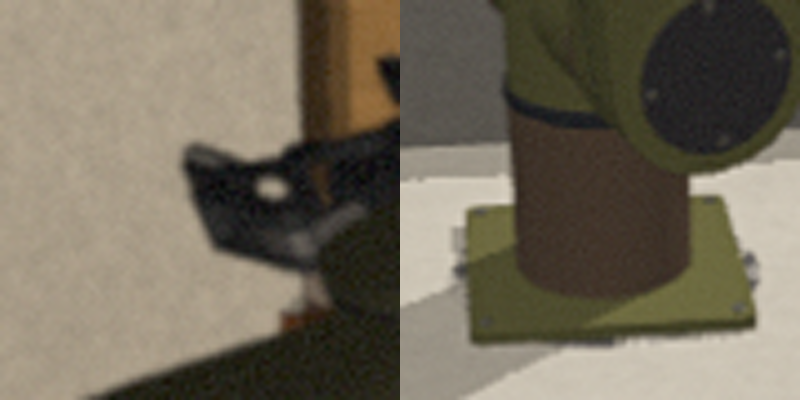

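{"api": "carry_out", "payload": {
  "claw": [0.6,0.45,0.3,0.2,0,0,0,0],
  "translation": [
    [0,0,0],
    [0,0,0],
    [0,0,0],
    [0,0,0],
    [0,0,0],
    [0,0,0],
    [0,0,0],
    [0,0,0]
  ],
  "yaw": [0,0,0,0,0,0,0,0],
  "grip_force": 40
}}

```text
clock: 5.45
eef_pos: [0.4957, -0.3283, 0.1282]
orientation: [-180.0, -0.0, -4.9]
force: [-0.1, 1.6, 2.6]
gripper_width: 0.366
gripper_force: 41.9
```

```bash
python3 -c "
from h import *
go(.496,-.3267,.126,-4.9)
c=cam('scene'); t=cam('top')
a=cv2.resize(c[0][170:290,110:210],(500,600),interpolation=cv2.INTER_CUBIC)
b=cv2.resize(t[0][225:300,430:490],(300,375),interpolation=cv2.INTER_CUBIC)
a=np.hstack([a,cv2.copyMakeBorder(b,0,225,0,0,0)]); cv2.imwrite('pics/g2.png',a)"
```

```text
clk 5.45 pos [ 0.4957 -0.3283  0.1282] rpy [-1.7999e+02 -1.0000e-02 -4.9400e+00] F [-0.1  1.6  2.6] w 0.366
units [ 0.0009 -0.0082  0.0108] turn -0.007
```

View pics/g2.png

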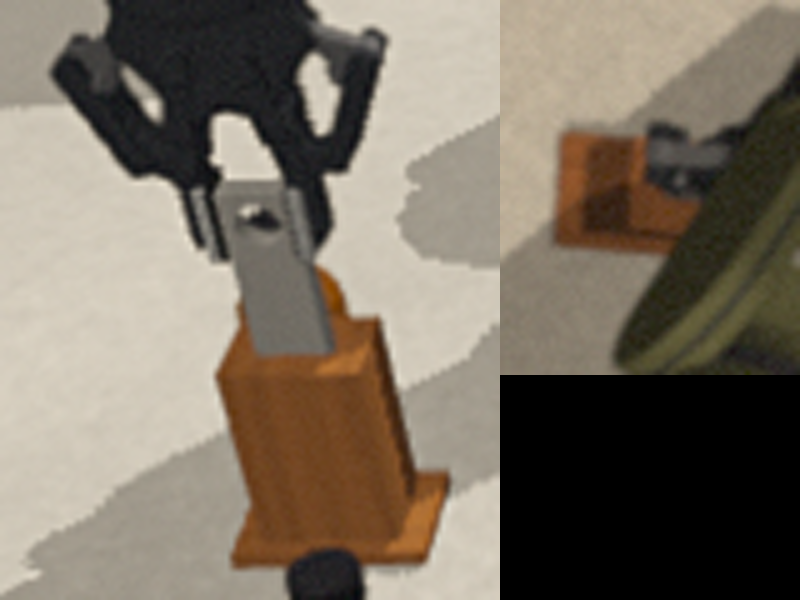

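The picture shows the pads gripping the top of the handle at eye level, about 25 mm higher than intended. The eye is at about (258,218) between the pads. I'll open, lower by about 22 mm and grip again.

{"api": "carry_out", "payload": {
  "claw": [0.6,0.6,0.6,0.6,0.6,0.6,0.6,0.6],
  "translation": [
    [0,0,0],
    [0,0,0],
    [0,0,0.03],
    [0,-0.01,0.03],
    [0,0,0.03],
    [0,0,0.03],
    [0,0,0],
    [0,0,0]
  ],
  "yaw": [0,0,0,0,0,0,0,0]
}}

```text
clock: 6.55
eef_pos: [0.4959, -0.3265, 0.1041]
orientation: [180.0, -0.0, -4.9]
force: [0.5, -0.7, 0.7]
gripper_width: 0.603
gripper_force: 0.0
```

{"api": "carry_out", "payload": {
  "claw": [0.45,0.3,0,0,0,0],
  "translation": [
    [0,0,0],
    [0,0,0],
    [0,0,0],
    [0,0,0],
    [0,0,0],
    [0,0,0]
  ],
  "yaw": [0,0,0,0,0,0],
  "grip_force": 70
}}

```text
clock: 7.3
eef_pos: [0.496, -0.3266, 0.1045]
orientation: [180.0, -0.0, -4.9]
force: [0.2, -0.4, 4.2]
gripper_width: 0.365
gripper_force: 69.0
```

```bash
python3 -c "
from h import *
go(.496,-.3267,.106,-4.9)
c=cam('scene'); cv2.imwrite('pics/g3s.png',c[0]); print(spot_in('eye','scene')[:2], spot_in('probe','scene')[:2])
a=c[0][190:250,140:190]
g=cv2.cvtColor(a,cv2.COLOR_BGR2GRAY)
# dark finger extents: print column profiles left/right of handle
for col in (151,152,153,154,155,156,157,169,170,171,172,173,174): print(col,c[0][200:245:2,col].mean(1).astype(int).tolist())
"
```

```text
clk 7.3 pos [ 0.496  -0.3266  0.1045] rpy [ 1.7998e+02 -4.0000e-02 -4.9400e+00] F [ 0.2 -0.4  4.2] w 0.365
units [-0.0002  0.0006 -0.0075] turn -0.007
[{'pixel': [167.3, 222.8], 'conf': 0.95}] [{'pixel': [165.5, 224.2], 'conf': 0.89}]
151 [31, 30, 28, 33, 29, 32, 30, 32, 33, 56, 33, 31, 78, 139, 206, 202, 199, 200, 201, 204, 201, 202, 205]
152 [36, 31, 30, 20, 25, 31, 30, 29, 49, 125, 99, 60, 27, 43, 166, 204, 199, 200, 200, 202, 201, 207, 197]
153 [35, 33, 25, 29, 72, 71, 40, 22, 55, 122, 116, 117, 85, 51, 92, 206, 199, 199, 200, 204, 204, 195, 116]
154 [31, 24, 30, 75, 125, 112, 92, 60, 43, 44, 87, 116, 116, 116, 98, 200, 203, 198, 201, 203, 192, 119, 73]
155 [28, 30, 113, 121, 125, 109, 111, 113, 82, 48, 31, 55, 86, 116, 115, 139, 197, 200, 204, 190, 119, 73, 75]
156 [38, 53, 213, 132, 122, 108, 108, 109, 111, 107, 74, 41, 32, 55, 94, 109, 177, 199, 193, 119, 78, 75, 78]
157 [27, 70, 211, 128, 119, 104, 105, 102, 107, 109, 112, 92, 63, 32, 31, 62, 133, 165, 117, 78, 78, 81, 81]
169 [28, 32, 36, 34, 23, 28, 29, 68, 91, 91, 90, 108, 106, 108, 111, 108, 107, 108, 106, 105, 102, 80, 79]
170 [35, 35, 46, 26, 33, 37, 34, 29, 62, 100, 83, 85, 87, 107, 108, 109, 106, 109, 106, 105, 104, 80, 78]
171 [37, 38, 32, 23, 31, 32, 34, 32, 51, 121, 107, 100, 81, 87, 89, 109, 109, 108, 106, 108, 101, 83, 78]
172 [19, 16, 31, 29, 31, 30, 32, 34, 38, 103, 112, 116, 107, 98, 94, 89, 108, 109, 107, 108, 100, 80, 81]
173 [43, 26, 23, 34, 41, 31, 28, 34, 33, 61, 85, 98, 109, 119, 113, 101, 105, 106, 107, 108, 101, 80, 98]
174 [139, 105, 39, 21, 37, 34, 28, 32, 33, 34, 43, 58, 82, 99, 111, 113, 90, 99, 103, 110, 104, 84, 106]
```

{"api": "carry_out", "payload": {
  "claw": [0,0,0,0,0,0,0,0],
  "translation": [
    [0,0,-0.05],
    [0,0,-0.08],
    [0,0,-0.09],
    [0,0,-0.09],
    [0,0,-0.09],
    [0,0,-0.09],
    [0,0,-0.06],
    [0,0,0]
  ],
  "yaw": [0,0,0,0,0,0,0,0]
}}

```text
clock: 8.45
eef_pos: [0.4963, -0.3268, 0.2156]
orientation: [179.9, -0.1, -4.9]
force: [0.0, -0.4, -1.4]
gripper_width: 0.367
gripper_force: 69.7
```

{"api": "carry_out", "payload": {
  "claw": [0,0,0],
  "translation": [
    [0,0,0],
    [0,0,0],
    [0,0,0]
  ],
  "yaw": [-0.33,-0.33,0]
}}

```text
clock: 8.82
eef_pos: [0.4955, -0.3261, 0.2132]
orientation: [-180.0, 0.1, -1.1]
force: [-0.6, 1.0, -2.3]
gripper_width: 0.365
gripper_force: 69.7
```

```bash
python3 -c "
from h import *
go(.4690,-.0908,.213)
print(spot_in('eye','scene')[:2], spot_in('probe','scene')[:2])
print(proj(cam('scene'),[[.502,-.3267,.1725+.11]]))
"
```

```text
clk 8.82 pos [ 0.4955 -0.3261  0.2132] rpy [-1.7995e+02  6.0000e-02 -1.1400e+00] F [-0.6  1.  -2.3] w 0.365
units [-1.5570e-01 -1.1739e+00  9.0000e-04] turn None
[{'pixel': [167.3, 222.8], 'conf': 0.95}] [{'pixel': [165.5, 224.2], 'conf': 0.89}]
[[150.58159056 167.96329992]]
```

{"api": "carry_out", "payload": {
  "claw": [0,0,0,0,0,0,0,0],
  "translation": [
    [-0.01,-0.08,0],
    [-0.02,-0.16,0],
    [-0.025,-0.19,0],
    [-0.025,-0.19,0],
    [-0.025,-0.19,0.05],
    [-0.025,-0.18,0.1],
    [-0.018,-0.12,0.1],
    [-0.008,-0.064,0.05]
  ],
  "yaw": [0,0,0,0,0,0,0,0]
}}

```text
clock: 9.98
eef_pos: [0.4682, -0.0891, 0.1528]
orientation: [-180.0, 0.1, -1.1]
force: [0.6, -0.2, -2.1]
gripper_width: 0.363
gripper_force: 69.8
```

{"api": "carry_out", "payload": {
  "claw": [0,0,0],
  "translation": [
    [0,0,0],
    [0,0,0],
    [0,0,0]
  ],
  "yaw": [0,0,0]
}}

```text
clock: 10.35
eef_pos: [0.4701, -0.0919, 0.1551]
orientation: [180.0, -0.1, -1.2]
force: [0.2, 0.0, -1.6]
gripper_width: 0.363
gripper_force: 69.8
```

```bash
python3 -c "
from h import *
go(.4690,-.0908,.153)
c=cam('scene');t=cam('top')
a=cv2.resize(c[0][180:280,250:330],(480,600),interpolation=2)
b=cv2.resize(t[0][235:285,330:390],(320,267),interpolation=2)
cv2.imwrite('pics/p1.png',np.hstack([a,cv2.copyMakeBorder(b,0,333,0,0,0)]))
s=state();p=s['eef_pos']
z=p[2]-.1045+.008
print('tip z',z)
print('scene tip pred',(proj(c,[[p[0],p[1],z],[.469,-.0908,.012],[.469,-.0908,.022]])-[250,180])*6)
print('top',(proj(t,[[.469,-.0908,.022],[p[0],p[1],z]])-[330,235])*5.333)
"
```

```text
clk 10.35 pos [ 0.4701 -0.0919  0.1551] rpy [ 1.7996e+02 -9.0000e-02 -1.2200e+00] F [ 0.2  0.  -1.6] w 0.363
units [-0.0055 -0.0053  0.0103] turn None
tip z 0.05817931696980661
scene tip pred [[158.61088806 370.31099551]
 [167.99131562 460.94796263]
 [166.47870531 441.43419361]]
top [[204.83189778 197.22781349]
 [212.50594789 193.8301828 ]]
```

View pics/p1.png

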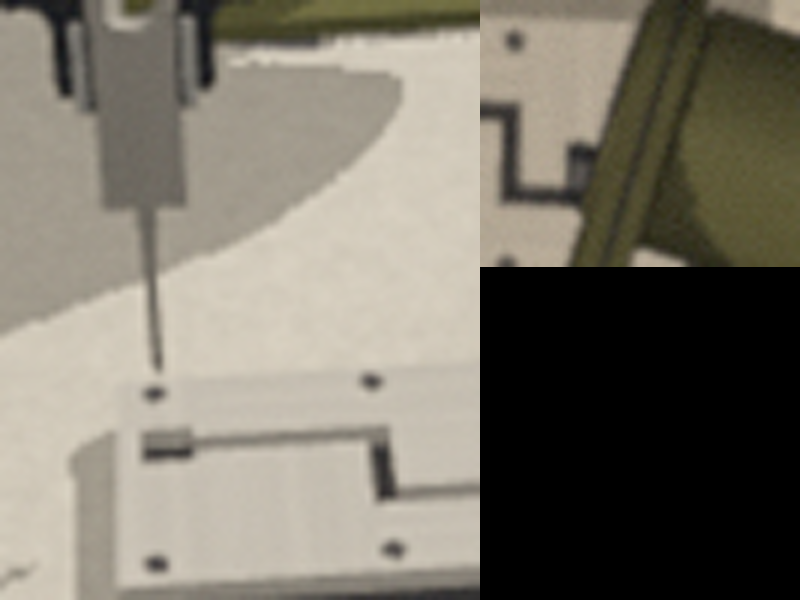

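The picture shows the probe tip at about (158,370) in the crop, on the predicted pixel, so the tip pose is known. The pocket is at about (167,445). Next I descend slowly.

{"api": "carry_out", "payload": {
  "claw": [0,0,0,0,0,0,0,0],
  "translation": [
    [0,0,0.04],
    [0,0,0.04],
    [0,0,0.03],
    [0,0,0.02],
    [0,0,0],
    [0,0,0],
    [0,0,0],
    [0,0,0]
  ],
  "yaw": [0,0,0,0,0,0,0,0]
}}

```text
clock: 11.45
eef_pos: [0.4695, -0.091, 0.1283]
orientation: [180.0, -0.0, -1.2]
force: [0.4, -0.0, -2.3]
gripper_width: 0.367
gripper_force: 69.8
```

```bash
python3 -c "
from h import *
go(.4690,-.0908,.111)
c=cam('scene')
go(.4690,-.0908,.111)
"
```

```text
clk 11.45 pos [ 0.4695 -0.091   0.1283] rpy [ 1.7999e+02 -3.0000e-02 -1.1600e+00] F [ 0.4 -0.  -2.3] w 0.367
units [-0.0025 -0.0012  0.0865] turn None
clk 11.5 pos [ 0.4695 -0.091   0.1283] rpy [ 1.7999e+02 -2.0000e-02 -1.1500e+00] F [ 0.1 -1.1 -1.3] w 0.367
units [-0.0024 -0.0011  0.0863] turn None
```

{"api": "carry_out", "payload": {
  "claw": [0,0,0,0,0,0,0,0],
  "translation": [
    [-0.002,-0.001,0.015],
    [0,0,0.017],
    [0,0,0.017],
    [0,0,0.015],
    [0,0,0.012],
    [0,0,0.01],
    [0,0,0],
    [0,0,0]
  ],
  "yaw": [0,0,0,0,0,0,0,0]
}}

```text
clock: 12.5
eef_pos: [0.4691, -0.0908, 0.111]
orientation: [180.0, -0.0, -1.2]
force: [0.5, 0.1, -1.7]
gripper_width: 0.364
gripper_force: 69.8
```

```bash
python3 -c "
from h import *
c=cam('scene')
go(.4690,-.0908,.111)
P=[[.469,-.0908,.0145]]
from fit import w
cov=np.load('poses.npy')[0]
for q in [(-20,-85),(-20,0),(20,0),(20,82)]: print(q,w(cov,[(*q,12)])[0].round(4))
"
```

```text
clk 12.55 pos [ 0.4691 -0.0908  0.111 ] rpy [ 1.80e+02 -2.00e-02 -1.16e+00] F [-0.6 -0.1 -1.7] w 0.364
units [-0.0003 -0.0001 -0.0001] turn None
(-20, -85) [ 0.469  -0.0907  0.012 ]
(-20, 0) [ 0.4707 -0.0057  0.012 ]
(20, 0) [ 0.5107 -0.0066  0.012 ]
(20, 82) [0.5124 0.0754 0.012 ]
```

{"api": "carry_out", "payload": {
  "claw": [0,0,0,0,0,0,0,0],
  "translation": [
    [0,-0.01,0.003],
    [0,-0.02,0],
    [0,-0.02,0],
    [0,-0.02,0],
    [0,-0.02,0],
    [0,-0.02,0],
    [0,-0.02,0],
    [0,-0.01,0]
  ],
  "yaw": [0,0,0,0,0,0,0,0]
}}

```text
clock: 13.65
eef_pos: [0.4695, -0.0625, 0.1102]
orientation: [180.0, -0.0, -1.1]
force: [0.5, 1.0, -1.5]
gripper_width: 0.365
gripper_force: 69.8
```

```bash
python3 -c "
from h import *
go(.4707,-.0057,.1105); print(state()['moment'])
"
```

```text
clk 13.65 pos [ 0.4695 -0.0625  0.1102] rpy [180.    -0.    -1.14] F [ 0.5  1.  -1.5] w 0.365
units [ 2.000e-04 -2.842e-01 -1.300e-03] turn None
[-0.02274208  0.00405849  0.02380299]
```

{"api": "carry_out", "payload": {
  "claw": [0,0,0,0,0,0,0,0],
  "translation": [
    [0,-0.02,0],
    [0,-0.02,0],
    [0,-0.02,0],
    [0,-0.02,0],
    [0,-0.02,0],
    [0,-0.02,0],
    [0,-0.02,0],
    [0,-0.02,0]
  ],
  "yaw": [0,0,0,0,0,0,0,0]
}}

```text
clock: 14.65
eef_pos: [0.4702, -0.0305, 0.1102]
orientation: [-180.0, -0.0, -1.2]
force: [0.1, 0.3, -2.5]
gripper_width: 0.366
gripper_force: 69.8
```

{"api": "carry_out", "payload": {
  "claw": [0,0,0,0,0,0,0,0],
  "translation": [
    [0,-0.02,0],
    [0,-0.02,0],
    [0,-0.02,0],
    [0,-0.02,0],
    [0,-0.02,0],
    [0,-0.016,0],
    [0,-0.008,0],
    [0,0,0]
  ],
  "yaw": [0,0,0,0,0,0,0,0]
}}

```text
clock: 15.65
eef_pos: [0.4706, -0.0059, 0.1102]
orientation: [180.0, 0.0, -1.1]
force: [0.2, -0.5, -1.0]
gripper_width: 0.36
gripper_force: 69.8
```

```bash
python3 -c "
from h import *
go(.4707,-.0057,.1105); print(state()['moment'])
go(.5107,-.0066,.1105)
"
```

```text
clk 15.65 pos [ 0.4706 -0.0059  0.1102] rpy [180.     0.    -1.15] F [ 0.2 -0.5 -1. ] w 0.36
units [ 0.0003 -0.0012 -0.0014] turn None
[-0.03025293 -0.00308704  0.00103867]
clk 15.65 pos [ 0.4706 -0.0059  0.1102] rpy [180.     0.    -1.15] F [ 0.2 -0.5 -1. ] w 0.36
units [ 0.2003 -0.0007 -0.0014] turn None
```

{"api": "carry_out", "payload": {
  "claw": [0,0,0,0,0,0,0,0],
  "translation": [
    [0.01,0,0],
    [0.02,0,0],
    [0.02,0,0],
    [0.02,0,0],
    [0.02,0,0],
    [0.02,0,0],
    [0.02,0,0],
    [0.02,0,0]
  ],
  "yaw": [0,0,0,0,0,0,0,0]
}}

```text
clock: 16.65
eef_pos: [0.5009, -0.0066, 0.1102]
orientation: [-180.0, 0.0, -1.2]
force: [0.3, -0.1, -1.9]
gripper_width: 0.36
gripper_force: 69.8
```

{"api": "carry_out", "payload": {
  "claw": [0,0,0,0,0],
  "translation": [
    [0.02,0,0],
    [0.02,0,0],
    [0.01,0,0],
    [0,0,0],
    [0,0,0]
  ],
  "yaw": [0,0,0,0,0]
}}

```text
clock: 17.27
eef_pos: [0.5105, -0.0068, 0.1102]
orientation: [-180.0, 0.0, -1.2]
force: [-0.4, -0.6, -0.6]
gripper_width: 0.368
gripper_force: 69.8
```

```bash
python3 -c "
from h import *
go(.5107,-.0066,.1105); print(state()['moment'])
go(.5124,.0754,.1105)
"
```

```text
clk 17.27 pos [ 0.5105 -0.0068  0.1102] rpy [-1.80e+02  1.00e-02 -1.16e+00] F [-0.4 -0.6 -0.6] w 0.368
units [ 0.0008 -0.001  -0.0016] turn None
[ 0.02930939 -0.01301282  0.0611475 ]
clk 17.27 pos [ 0.5105 -0.0068  0.1102] rpy [-1.80e+02  1.00e-02 -1.16e+00] F [-0.4 -0.6 -0.6] w 0.368
units [ 0.001  -0.4111 -0.0016] turn None
```

{"api": "carry_out", "payload": {
  "claw": [0,0,0,0,0,0,0,0],
  "translation": [
    [0,-0.01,0],
    [0,-0.02,0],
    [0,-0.02,0],
    [0,-0.02,0],
    [0,-0.02,0],
    [0,-0.02,0],
    [0,-0.02,0],
    [0,-0.02,0]
  ],
  "yaw": [0,0,0,0,0,0,0,0]
}}

```text
clock: 18.27
eef_pos: [0.5112, 0.0235, 0.1102]
orientation: [-180.0, 0.0, -1.2]
force: [0.6, -0.5, -1.9]
gripper_width: 0.363
gripper_force: 69.8
```

{"api": "carry_out", "payload": {
  "claw": [0,0,0,0,0,0,0,0],
  "translation": [
    [0,-0.02,0],
    [0,-0.02,0],
    [0,-0.02,0],
    [0,-0.02,0],
    [0,-0.02,0],
    [0,-0.02,0],
    [0,-0.02,0],
    [0,-0.02,0]
  ],
  "yaw": [0,0,0,0,0,0,0,0]
}}

```text
clock: 19.27
eef_pos: [0.5119, 0.0554, 0.1102]
orientation: [-180.0, 0.0, -1.2]
force: [0.1, -0.0, -1.9]
gripper_width: 0.368
gripper_force: 69.8
```

{"api": "carry_out", "payload": {
  "claw": [0,0,0,0,0,0,0,0],
  "translation": [
    [0,-0.02,0],
    [0,-0.02,0],
    [0,-0.02,0],
    [0,-0.02,0],
    [0,-0.015,0],
    [0,-0.005,0],
    [0,0,0],
    [0,0,0]
  ],
  "yaw": [0,0,0,0,0,0,0,0]
}}

```text
clock: 20.27
eef_pos: [0.5123, 0.0751, 0.1102]
orientation: [180.0, -0.0, -1.2]
force: [1.1, -0.2, -1.6]
gripper_width: 0.367
gripper_force: 69.8
```

```bash
python3 -c "
from h import *
go(.5124,.0754,.1105); print(state()['moment'])
from fit import w
peg=np.load('poses.npy')[2]; print(peg,w(peg,[(-42,0,212),(-60,0,212),(-10,0,206),(30,0,210)]))
print(spot_in('beaker','top')[:1])
t=cam('top'); s=cam('scene')
for n,c in(('top',t),('scene',s)):
  for q in('beaker','peg_used','peg_tip'): print(n,q,[(d['pixel'],round(d['conf'],2),atz(c,d['pixel'],.045).round(3)) for d in spot_in(q,n)[:1]])
"
```

```text
clk 20.27 pos [0.5123 0.0751 0.1102] rpy [180.    -0.    -1.16] F [ 1.1 -0.2 -1.6] w 0.367
units [ 0.0004 -0.0015 -0.0014] turn None
[-0.00763867 -0.02394241  0.04112075]
[ 0.57872288  0.37993885 -0.03914074] [[0.53675504 0.38158234 0.212     ]
 [0.51876883 0.3822867  0.212     ]
 [0.56873054 0.38033016 0.206     ]
 [0.6086999  0.37876493 0.21      ]]
[{'pixel': [229.9, 327.0], 'conf': 0.62}]
top beaker [([230.3, 329.6], 0.83, array([0.319, 0.256, 0.045]))]
top peg_used [([243.9, 229.8], 0.61, array([0.571, 0.229, 0.045]))]
top peg_tip [([186.1, 226.3], 0.6, array([0.578, 0.38 , 0.045]))]
scene beaker [([402.4, 204.5], 0.77, array([0.32 , 0.255, 0.045]))]
scene peg_used []
scene peg_tip [([492.1, 265.0], 0.63, array([0.598, 0.389, 0.045]))]
```

{"api": "carry_out", "payload": {
  "claw": [0,0,0,0,0,0,0,0],
  "translation": [
    [0,0,-0.02],
    [0,0,-0.03],
    [0,0,-0.04],
    [0,0,-0.1],
    [0,0,-0.2],
    [0,0,-0.25],
    [0,0,-0.25],
    [0,0,-0.22]
  ],
  "yaw": [0,0,0,0,0,0.1,0.09,0]
}}

```text
clock: 21.82
eef_pos: [0.5124, 0.0752, 0.3362]
orientation: [-180.0, -0.2, -2.2]
force: [0.4, 0.1, -2.5]
gripper_width: 0.363
gripper_force: 69.8
```

{"api": "carry_out", "payload": {
  "claw": [0,0,0,0,0,0,0,0],
  "translation": [
    [-0.01,-0.08,0],
    [-0.01,-0.18,0],
    [-0.01,-0.24,0],
    [-0.01,-0.25,0],
    [-0.01,-0.25,0],
    [-0.01,-0.25,0],
    [-0.01,-0.2,0],
    [0,-0.09,0]
  ],
  "yaw": [0,0,0,0,0,0,0,0]
}}

```text
clock: 22.82
eef_pos: [0.5091, 0.3856, 0.3307]
orientation: [179.9, 0.1, -2.1]
force: [0.5, -0.4, -1.6]
gripper_width: 0.367
gripper_force: 69.9
```

{"api": "carry_out", "payload": {
  "claw": [0,0,0,0],
  "translation": [
    [0,0,0],
    [0,0,0],
    [0,0,0],
    [0,0,0]
  ],
  "yaw": [0,0,0,0]
}}

```text
clock: 23.32
eef_pos: [0.5106, 0.3826, 0.3325]
orientation: [-180.0, -0.0, -2.3]
force: [-0.1, -0.5, -2.0]
gripper_width: 0.361
gripper_force: 69.9
```

```bash
python3 -c "
from h import *
go(.4988,.3831,.1435,-2.24)
"
```

```text
clk 23.32 pos [0.5106 0.3826 0.3325] rpy [-1.7999e+02 -2.0000e-02 -2.3200e+00] F [-0.1 -0.5 -2. ] w 0.361
units [-5.930e-02 -1.000e-04  9.451e-01] turn -0.014
```

{"api": "carry_out", "payload": {
  "claw": [0,0,0,0,0,0,0,0],
  "translation": [
    [-0.03,0,0.05],
    [-0.03,0,0.12],
    [0,0,0.18],
    [0,0,0.2],
    [0,0,0.2],
    [0,0,0.13],
    [0,0,0.065],
    [0,0,0]
  ],
  "yaw": [0,0,0,0,0,0,0,0]
}}

```text
clock: 24.32
eef_pos: [0.4977, 0.3836, 0.1422]
orientation: [179.9, 0.1, -2.2]
force: [-0.0, -0.7, -1.0]
gripper_width: 0.365
gripper_force: 69.9
```

{"api": "carry_out", "payload": {
  "claw": [0,0,0,0],
  "translation": [
    [0,0,0],
    [0,0,0],
    [0,0,0],
    [0,0,0]
  ],
  "yaw": [0,0,0,0]
}}

```text
clock: 24.82
eef_pos: [0.4986, 0.3841, 0.1437]
orientation: [-180.0, -0.0, -2.2]
force: [0.4, 1.0, -2.4]
gripper_width: 0.367
gripper_force: 69.9
```

```bash
python3 -c "
from fit import *
go(.4988,.3831,.1435,-2.24)
peg=np.load('poses.npy')[2]; p=state()['eef_pos']
c=S; t=T
ox,oy=470,160
P=w(peg,[(25,0,200),(-42,0,212)]); E=np.array([[p[0],p[1],p[2]+.0685],[p[0]+.006,p[1],p[2]+.0685]])
print('scene',((proj(c,P)+.5-[ox,oy])*6).round().tolist(),((proj(c,E)+.5-[ox,oy])*6).round().tolist())
a=cv2.resize(c[0][oy:oy+95,ox:ox+75],(450,570),interpolation=2)
tx,ty=140,190
print('top',((proj(t,P)+.5-[tx,ty])*5).round().tolist(),((proj(t,E)+.5-[tx,ty])*5).round().tolist())
b=cv2.resize(t[0][ty:ty+80,tx:tx+68],(340,400),interpolation=2)
cv2.imwrite('pics/peg1.png',np.hstack([a,cv2.copyMakeBorder(b,0,170,0,0,0)]))
"
```

```text
clk 24.93 pos [0.4984 0.384  0.1434] rpy [-1.7999e+02 -1.0000e-02 -2.2500e+00] F [ 0.2  0.2 -2.5] w 0.367
units [ 0.002   0.0042 -0.0007] turn -0.001
scene [[217.0, 294.0], [148.0, 167.0]] [[109.0, 116.0], [116.0, 123.0]]
top [[131.0, 87.0], [108.0, 232.0]] [[99.0, 319.0], [99.0, 305.0]]
```

View pics/peg1.png

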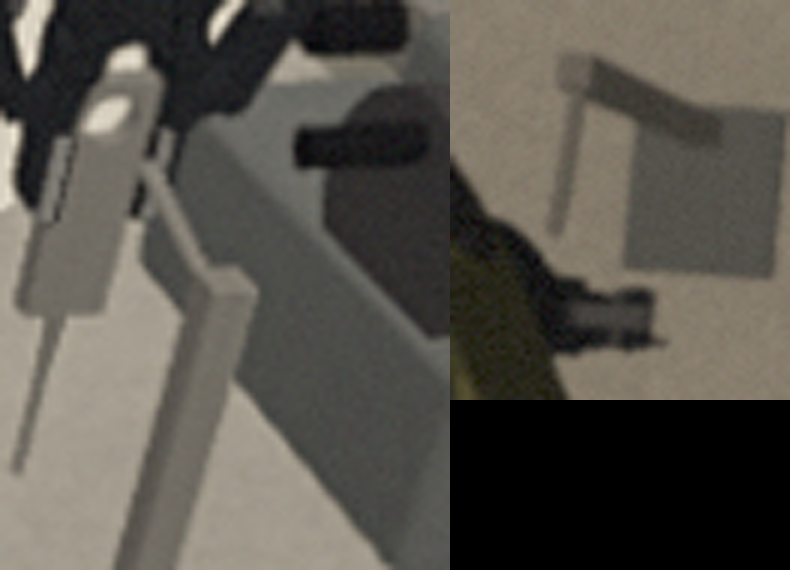

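The last picture shows the peg tip at crop (148,167), exactly as predicted, and the eye at (106,115), within about 1 mm of prediction. Next I insert along the peg.

{"api": "carry_out", "payload": {
  "claw": [0,0,0,0,0,0,0,0],
  "translation": [
    [0.02,0.004,0],
    [0.03,0,0],
    [0.03,0,0],
    [0.03,0,0],
    [0.03,0,0],
    [0.03,0,0],
    [0.03,0,0.003],
    [0.02,0,0.004]
  ],
  "yaw": [0,0,0,0,0,0,0,0]
}}

```text
clock: 25.92
eef_pos: [0.5428, 0.3814, 0.1418]
orientation: [-180.0, 0.0, -2.3]
force: [-0.3, -0.1, -0.9]
gripper_width: 0.362
gripper_force: 69.9
```

```bash
python3 -c "
from h import *
go(.5637,.3805,.1385,-2.24); print(state()['moment'])
"
```

```text
clk 25.93 pos [0.5428 0.3814 0.1418] rpy [-180.      0.     -2.26] F [-0.3 -0.1 -0.9] w 0.362
units [0.1048 0.0003 0.0163] turn -0.003
[ 0.01144408 -0.00732616 -0.00765032]
```

{"api": "carry_out", "payload": {
  "claw": [0,0,0,0,0,0,0,0],
  "translation": [
    [0.02,0,0.003],
    [0.025,0,0.004],
    [0.025,0,0.004],
    [0.02,0,0.004],
    [0.015,0,0.002],
    [0,0,0],
    [0,0,0],
    [0,0,0]
  ],
  "yaw": [0,0,0,0,0,0,0,0]
}}

```text
clock: 26.92
eef_pos: [0.5632, 0.3807, 0.1385]
orientation: [-180.0, 0.0, -2.2]
force: [0.4, -0.1, -2.3]
gripper_width: 0.363
gripper_force: 69.9
```

{"api": "carry_out", "payload": {
  "claw": [0,0,0,0,0,0,0,0],
  "translation": [
    [0,0,0.006],
    [0,0,0.006],
    [0,0,0.006],
    [0,0,0.005],
    [0,0,0.005],
    [0,0,0],
    [0,0,0],
    [0,0,0]
  ],
  "yaw": [0,0,0,0,0,0,0,0]
}}

```text
clock: 27.92
eef_pos: [0.5635, 0.3807, 0.1334]
orientation: [-180.0, -0.0, -2.2]
force: [-1.6, -1.5, 2.7]
gripper_width: 0.364
gripper_force: 70.3
```

```bash
python3 -c "
from h import *
go(.5637,.3805,.132,-2.24); print(state()['moment'])
c=cam('scene'); cv2.imwrite('pics/r1.png',c[0])
"
```

```text
clk 27.93 pos [0.5635 0.3807 0.1334] rpy [-1.7998e+02 -3.0000e-02 -2.2400e+00] F [-1.6 -1.5  2.7] w 0.364
units [0.0011 0.0011 0.0068] turn -0.001
[-0.13409957  0.22739787  0.0178096 ]
```

The force rose to +2.7 N at an eye height of about 0.202 m, so the peg now carries the probe. Release next.

{"api": "carry_out", "payload": {
  "claw": [0.4,0.45,0.5,0.55,0.6,0.65,0.7,0.7],
  "translation": [
    [0,0,0],
    [0,0,0],
    [0,0,0],
    [0,0,0],
    [0,0,0],
    [0,0,0],
    [0,0,0],
    [0,0,0]
  ],
  "yaw": [0,0,0,0,0,0,0,0]
}}

```text
clock: 28.98
eef_pos: [0.5633, 0.3806, 0.1328]
orientation: [-180.0, -0.0, -2.2]
force: [0.8, 1.1, -0.2]
gripper_width: 0.701
gripper_force: 0.0
```

```bash
python3 -c "
from h import *
go(.5637,.3805,.3)
c=cam('scene'); print([spot_in(q,'scene')[:1] for q in('probe','eye')])
peg=np.load('poses.npy')[2]
print(proj(c,[[.5637,.3805,.201],[.5637,.3805,.036],[.595,.379,.198]]).round(1).tolist())
"
```

```text
clk 28.98 pos [0.5633 0.3806 0.1328] rpy [-180.     -0.     -2.25] F [ 0.8  1.1 -0.2] w 0.701
units [ 1.900e-03  6.000e-04 -8.358e-01] turn None
[[{'pixel': [495.6, 212.8], 'conf': 0.9}], [{'pixel': [492.4, 212.9], 'conf': 0.76}]]
[[498.0, 198.1], [481.5, 259.1], [503.6, 207.1]]
```

Released with no force on the hand, and the probe is still on the peg. Retreat straight up.

{"api": "carry_out", "payload": {
  "claw": [0.7,0.7,0.7,0.7,0.7,0.7,0.7,0.7],
  "translation": [
    [0,0,-0.03],
    [0,0,-0.05],
    [0,0,-0.08],
    [0,0,-0.12],
    [0,0,-0.2],
    [0,0,-0.2],
    [0,0,-0.15],
    [0,0,0]
  ],
  "yaw": [0,0,0,0,0,0,0,0]
}}

```text
clock: 30.12
eef_pos: [0.5647, 0.3815, 0.3044]
orientation: [-179.7, -0.4, -2.2]
force: [0.3, 0.0, 0.0]
gripper_width: 0.702
gripper_force: 0.0
```

{"api": "carry_out", "payload": {
  "claw": [0.7,0.7,0.7,0.7,0.7,0.7,0.7,0.7],
  "translation": [
    [-0.1,0,0],
    [-0.1,0,0],
    [0,0,0],
    [0,0,0],
    [0,0,0],
    [0,0,0],
    [0,0,0],
    [0,0,0]
  ],
  "yaw": [0,0,0,0,0,0,0,0]
}}

```text
clock: 31.12
eef_pos: [0.5235, 0.3822, 0.2988]
orientation: [180.0, 0.0, -2.3]
force: [1.2, 0.5, 0.3]
gripper_width: 0.698
gripper_force: 0.0
```

```bash
python3 -c "
from h import *
go(.5637,.3805,.3)
a=cam('scene'); print([spot_in(q,'scene')[:1] for q in('probe','eye')]); cv2.imwrite('pics/end.png',a[0])
d=cv2.absdiff(a[0],cv2.imread('pics/scene0.png')).max(2)[185:300,465:515]
for r in d[::4]: print(''.join('#' if v>25 else '.' for v in r))
for i in range(5): b=cam('scene')
print('motion',(cv2.absdiff(a[0],b[0]).max(2)[185:300,465:515]>40).sum())
print(proj(a,[[.5637,.3805,.2],[.5637,.3805,.035],[.595,.379,.198],[.595,.379,.033]]).round(1).tolist())
"
```

```text
clk 31.12 pos [0.5235 0.3822 0.2988] rpy [180.     0.    -2.25] F [1.2 0.5 0.3] w 0.698
units [ 0.2013  0.0004 -0.006 ] turn None
[[{'pixel': [496.3, 214.7], 'conf': 0.9}], [{'pixel': [491.0, 213.6], 'conf': 0.65}]]
..................................................
..................................................
..........................###......########.......
.........................####.#........###........
.......................#####.######....#..........
......................#######.######..............
.....................############.##..............
...................################...............
..................################................
................#################.................
...............#################..................
................##############....................
...................###............................
..................###.............................
.................##...............................
...............##.................................
..............##..................................
............##....................................
..................................................
..................................................
..................................................
..................................................
..................................................
..................................................
..................................................
..................................................
..................................................
..................................................
..................................................
motion 0
[[497.9, 198.5], [481.4, 259.4], [503.6, 207.1], [486.2, 268.7]]
```

```bash
python3 -c "
from station import finish_job
print(finish_job())"
```

```text
the job is handed in; nothing more can be done
None
```

I guided the probe along the whole seam to the blind end with no sign of contact; it now hangs at rest by its eye on the empty peg, and the job was handed in at about 31 s, though no verdict came back.

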